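# Transfer relay modules from the programming docks to the burn-in rack in reverse order

## Task

The four relay modules on the programming docks are programmed; move them into the four bays of the empty burn-in rack, one per bay, in reverse left-to-right order (the leftmost on the docks goes into the rightmost bay, and so on), because the rack is plugged into the tester the other way round. Set each one down gently, without dropping or ramming it, so that it stands upright and flat on its bay's floor, and let go of all of them.

Things in the scene. Friction and masses are not known exactly. Their poses are not given: they have to be found in the camera images.
- module_red: loose relay module with red block and red top cover: a square box of two green circuit boards on brass standoffs, 38 x 38 mm in plan and 40 mm tall, about 80 g, its sides act as flat faces right up; origin at the centre of its underside, z up through its top. It starts upright on the dock of its own colour, with its sides within about 5 degrees of the dock's.
- dock_red: fixed programming dock on the rail, black, 56 x 56 mm, with a red rim: floor 8 mm above its origin, rim 5 mm wide and 3 mm higher than the floor, 46 mm clear inside; origin at the centre of its underside; axes parallel to the rail's. Its place along the rail changes from start to start and shows where its module began.
- module_yellow: loose relay module with yellow block and yellow top cover: a square box of two green circuit boards on brass standoffs, 38 x 38 mm in plan and 40 mm tall, about 80 g, its sides act as flat faces right up; origin at the centre of its underside, z up through its top. It starts upright on the dock of its own colour, with its sides within about 5 degrees of the dock's.
- dock_yellow: fixed programming dock on the rail, black, 56 x 56 mm, with a yellow rim: floor 8 mm above its origin, rim 5 mm wide and 3 mm higher than the floor, 46 mm clear inside; origin at the centre of its underside; axes parallel to the rail's. Its place along the rail changes from start to start and shows where its module began.
- module_blue: loose relay module with blue block and blue top cover: a square box of two green circuit boards on brass standoffs, 38 x 38 mm in plan and 40 mm tall, about 80 g, its sides act as flat faces right up; origin at the centre of its underside, z up through its top. It starts upright on the dock of its own colour, with its sides within about 5 degrees of the dock's.
- dock_blue: fixed programming dock on the rail, black, 56 x 56 mm, with a blue rim: floor 8 mm above its origin, rim 5 mm wide and 3 mm higher than the floor, 46 mm clear inside; origin at the centre of its underside; axes parallel to the rail's. Its place along the rail changes from start to start and shows where its module began.
- module_white: loose relay module with white block and white top cover: a square box of two green circuit boards on brass standoffs, 38 x 38 mm in plan and 40 mm tall, about 80 g, its sides act as flat faces right up; origin at the centre of its underside, z up through its top. It starts upright on the dock of its own colour, with its sides within about 5 degrees of the dock's.
- dock_white: fixed programming dock on the rail, black, 56 x 56 mm, with a white rim: floor 8 mm above its origin, rim 5 mm wide and 3 mm higher than the floor, 46 mm clear inside; origin at the centre of its underside; axes parallel to the rail's. Its place along the rail changes from start to start and shows where its module began.
- rail: fixed source rail: aluminium strip 68 x 270 mm, 6 mm thick, carrying the four docks in a row along its y axis at y = +93, +31, -31, -93 mm; origin at the centre of its underside (table level), z up, y along its length, to the robot's left (turned up to 12 degrees).
- rack: fixed aluminium rack, 70 x 254 mm, four open bays in a row along its y axis at y = +93, +31, -31, -93 mm, 58 (x) by 56 mm (y) inside, floor 6 mm above origin, brass square in each; dark dividers 6 mm thick, 24 mm high; lips on the long sides 6 mm thick, 12 mm high. Origin: centre of underside (table level), y to the robot's left (turned up to 12 degrees). Nearer or farther than the rail; empty.

How it is judged:
By the outcome, as a careful person would: the job done as asked, in the order asked, and still so for the second after the job is handed in, with the robot touching nothing.
It also fails if it takes over 90 s, if anything falls off the work surface, if the arm or the gripper's body presses on something with over 40 N, if the wrist force passes 120 N, or if a joint passes its speed limit or range.

## Robot

A 6-joint arm with a two-finger parallel gripper is mounted at the origin on the work surface. World frame = base frame: x ahead of the robot, y to its left, z up, the work surface at z = 0. Lengths are in m, angles in rad, forces in N, time in s.
With the tool pointing down it reaches from about 0.225 to 0.875 m from the base axis. Payload 3.4 kg.
Tool frame: the origin (TCP) lies on the centre line of the jaws, within the pads' length; the fingertips stand 19 mm ahead of it and the grasp point (between the pads) is the TCP (nose_length is the distance from the TCP to the fingertips, in m); z points along the fingers, y is the direction in which the jaws open and shut (so a half turn about z gives the same grasp; the last joint's range is limited). The gripper opens to 85 mm and grips with 20 to 120 N. Pads are 22 mm wide; open, the fingers measure 114 mm over their backs; the gripper's body (76 mm by 85 mm) begins 54 mm behind the grasp point. The pads swing forward as they close: fully open they stand 13 mm farther back than shut.
Start: joints at [-1.306, 0.276, 1.505, -0, 1.361, -0.121], TCP at [0.216, -0.533, 0.25] pointing down, gripper open.
Joint ranges: [-2.89, 2.89], [-0.75, 2.08], [0.22, 2.7], [-1.18, 4.32], [0.11, 2.71], [-2.7, 2.7]. Speed limits (rad/s): [2.57, 2.57, 3.14, 3.14, 3.14, 3.14].

## Interface

Orientations are given as a unit quaternion [w, x, y, z].
In Python, from rig import * gives the robot as it stands.
- The arm moves only by the shell command python3 -m jog 'ROWS' [OPENING] [FORCE]. ROWS is JSON, one flat list of numbers, 6 for each row, row after row: the shift along the tool's x, y, z in mm, then the turn, a rotation vector about the tool's x, y, z in degrees. In form: [tx, ty, tz, wx, wy, wz, tx, ty, tz, wx, wy, wz, ...]. A call has 1 to 10 rows; each row is the pose to reach, as a shift and turn from the pose commanded when the call began, along the tool's axes at that moment; what a row does not reach only later rows make up. A row lasts 1/8 s, in which the tool goes at most 62.5 mm and 10.7 degrees, less where a joint would pass 70% of its speed; a pose out of reach is approached as far as the arm can. A call with a gripper value outside its range is refused whole. OPENING is the closure, from 0 (fully open) to 1 (shut), set as the call begins (- or left out, the last holds). The fingers move at their own pace and stop on an object; FORCE is the grip in N (left out, the last holds). Time passes only in rows, so rows that repeat a pose let the fingers close. It gives the time, the measured TCP pose, the force and the opening at its end, in the units of the state.
- get_state(): the state, without advancing time (a new reading comes with each control period).
- get_image(name): name is "scene" or "top" or "wrist"; returns a dict with "frame" (400x640x3 uint8, red, green, blue), "camera_matrix" (3x3 intrinsics, pixels), "rvec" (rotation vector, rad) and "tvec" (3), from world to camera coordinates, as OpenCV has them. Camera axes: x right, y down, z forward; pixel columns grow to the right and rows downward; lengths in m; the calibration is good to about 2 mm. A picture is of the moment at which its call begins. There is no depth.
- sign_off(): hands the job in, once; it reports no verdict.
The state is a dict: "clock": time; "qpos": joint angles; "qd": joint speeds; "effort": joint torques, N m; "position": TCP position; "ee_rot": TCP orientation; "contact_force": force on the tool from outside, world axes, zero at the start; "moment": the same for the moment, N m; "width": finger opening in m.
Only numpy, scipy, OpenCV 4.12 (cv2) and the standard library are available. Lean on these libraries where they do the work, as an engineer would, in place of code of your own. Each camera call takes 0.05 s, during which the arm holds its last target.

## Working session

There is one attempt and no reset: what is moved stays moved. The work goes in short steps, Python scripts to look and compute and a shell command to move; the robot and the scene stay as the last step left them, time stands still between calls to the robot, and variables do not carry over. Pictures are saved under pics/ and viewed, and the job is handed in when it is done.

```bash
mkdir -p pics; ls
python3 - <<'E'
from rig import *
import cv2
s=get_state();print(s)
for n in("top","scene","wrist"):
    d=get_image(n);cv2.imwrite(f"pics/{n}0.png",d["frame"][:,:,::-1]);print(n,d["camera_matrix"],d["rvec"],d["tvec"])
E
```

```text
pics
{'clock': 0.0, 'qpos': array([-1.30598859e+00,  2.76592039e-01,  1.50615161e+00, -3.12348664e-05,
        1.36069024e+00, -1.21010740e-01]), 'qd': array([ 9.30545102e-04, -1.83577890e-03, -5.11859944e-04,  5.63315594e-04,
        5.07528887e-05,  9.00947519e-04]), 'effort': array([-1.91694409e-03, -4.16776836e+01, -2.45808291e+01, -2.07864309e-04,
        1.10605647e-02, -6.34641779e-06]), 'position': array([ 0.21622984, -0.53225305,  0.249434  ]), 'ee_rot': array([-9.17137984e-04,  9.81449602e-01,  1.91718104e-01, -8.13652405e-05]), 'contact_force': array([ 0.58491082, -0.00357882, -0.12706629]), 'moment': array([-0.00742166, -0.00928664, -0.03375685]), 'width': 0.08543245559237363}
top [[493.11445282   0.         320.54450386]
 [  0.         493.11445282 194.61006497]
 [  0.           0.           1.        ]] [ 2.12840086 -2.10416629  0.17711533] [-0.01316396  0.56968129  0.72474101]
scene [[365.87894117   0.         323.67841558]
 [  0.         365.87894117 195.67138203]
 [  0.           0.           1.        ]] [ 2.15359905  1.42654473 -0.47815753] [-0.21086652 -0.38422438  1.00266511]
wrist [[322.75273618   0.         320.59512529]
 [  0.         322.75273618 200.73088973]
 [  0.           0.           1.        ]] [-2.36615774  1.5915824   0.27252097] [-0.572876   -0.04304093  0.3803828 ]
```

View pics/top0.png

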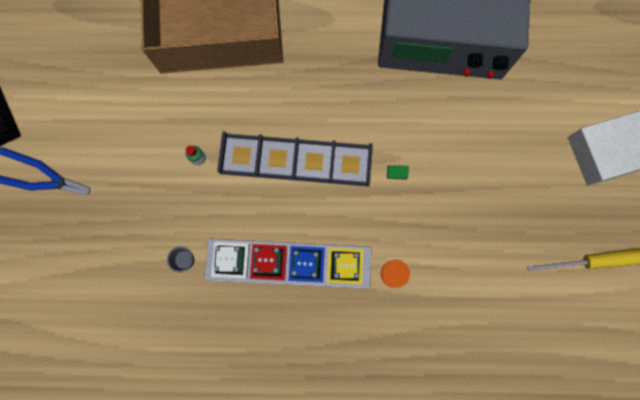

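View pics/scene0.png

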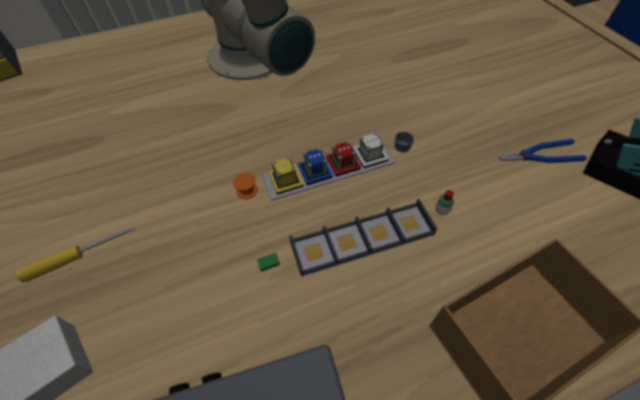

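View pics/wrist0.png

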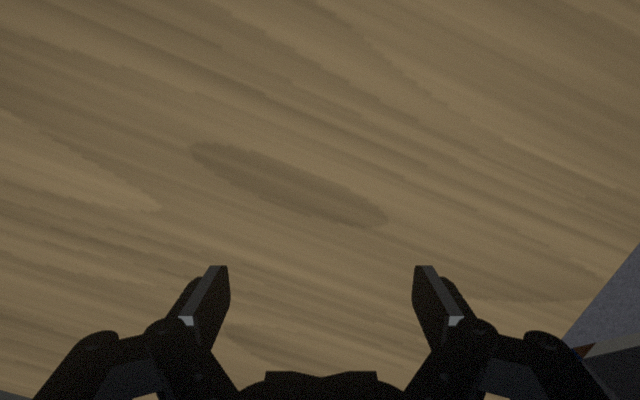

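Run:
```python
import cv2
im=cv2.imread("pics/top0.png")
c=im[230:296,195:385];cv2.imwrite("pics/c1.png",cv2.resize(c,None,fx=4.2,fy=4.2,interpolation=cv2.INTER_CUBIC))
c=im[122:196,205:385];cv2.imwrite("pics/c2.png",cv2.resize(c,None,fx=4.4,fy=4.4,interpolation=cv2.INTER_CUBIC))
```

```text
(no output)
```

View pics/c1.png

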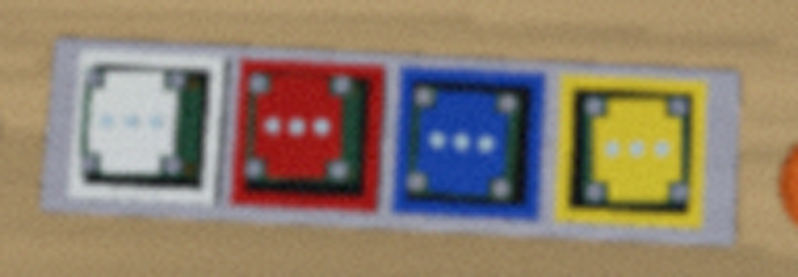

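View pics/c2.png

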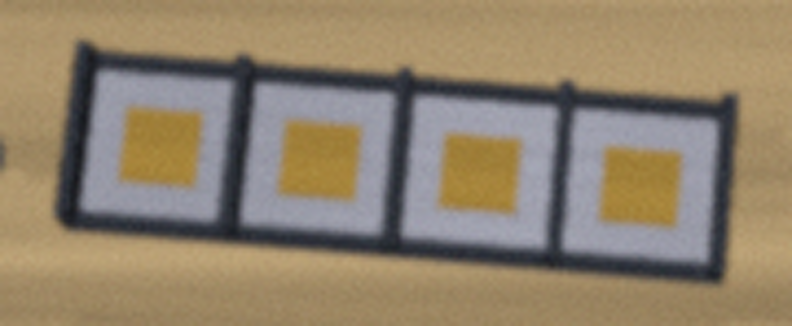

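```bash
cat > h.py <<'E'
from rig import *
import cv2, numpy as np
from scipy.spatial.transform import Rotation as R
def proj_inv(d,uv,z):
    K=d["camera_matrix"];Rm=cv2.Rodrigues(np.array(d["rvec"]))[0];t=np.array(d["tvec"]).ravel()
    uv=np.atleast_2d(np.array(uv,float))
    r=(Rm.T@np.linalg.solve(K,np.c_[uv,np.ones(len(uv))].T)).T
    c=-Rm.T@t
    return (c+r*((z-c[2])/r[:,2])[:,None])[:,:2]
def tool():
    s=get_state();q=s["ee_rot"];return np.array(s["position"]),R.from_quat([q[1],q[2],q[3],q[0]]).as_matrix()
E
python3 - <<'E'
from h import *
d=get_image("top")
f=lambda p,o,s:np.array(p)/s+np.array(o)-0.5*(1-1/s)
rail=proj_inv(d,f([(55,38),(741,72),(733,243),(43,209)],(195,230),4.2),.006)
print("rail",rail.round(4),rail.mean(0)); 
e=(rail[0]+rail[3]-rail[1]-rail[2])/2;print("yaw",np.degrees(np.arctan2(-e[0],e[1])),np.hypot(*e))
rk=proj_inv(d,f([(161,146),(319,160),(479,174),(640,187)],(205,122),4.4),.006);print("rack",rk.round(4),rk.mean(0))
e=rk[0]-rk[3];print("yaw",np.degrees(np.arctan2(-e[0],e[1])),np.hypot(*e))
S=dict(white=[(95,79),(178,79),(172,165),(92,162)],red=[(260,84),(342,85),(338,170),(255,168)],blue=[(424,97),(508,103),(500,187),(416,181)],yellow=[(594,107),(678,106),(680,191),(594,191)])
D=dict(white=(131,122),red=(297,126),blue=(461,142),yellow=(637,149))
for n in S:
    p=proj_inv(d,f(S[n],(195,230),4.2),.052)
    e=p[0]+p[3]-p[1]-p[2];g=p[0]+p[1]-p[2]-p[3]
    print(n,p.mean(0).round(4),"dot",proj_inv(d,f([D[n]],(195,230),4.2),.054)[0].round(4),np.degrees(np.arctan2(-e[0],e[1])),np.degrees(np.arctan2(g[1],g[0])),np.hypot(*e)/2,np.hypot(*g)/2)
p,M=tool();print(p,M.round(4))
E
```

```text
rail [[ 0.5027  0.1797]
 [ 0.4925 -0.0896]
 [ 0.4269 -0.0861]
 [ 0.4363  0.1807]] [0.46458429 0.04617329]
yaw -2.100796376542008 0.26826241931780315
rack [[ 0.6462  0.1303]
 [ 0.6411  0.0689]
 [ 0.6361  0.007 ]
 [ 0.6315 -0.055 ]] [0.63873059 0.03781196]
yaw -4.539996840673967 0.18590343717961527
white [0.4681 0.1373] dot [0.4677 0.1381] -0.3444103143947653 -0.32359026469064406 0.030123314709424285 0.03089599599148555
red [0.4668 0.0766] dot [0.4669 0.077 ] -0.33523254382944057 -1.1606422926743396 0.030385753596289783 0.03083630745919809
blue [0.462  0.0165] dot [0.4619 0.0167] -3.3454953034646575 -4.407105789350655 0.030890521337913975 0.030636902444398775
yellow [ 0.4604 -0.0474] dot [ 0.4601 -0.0475] 1.0408214809820253 0.8806731069716113 0.031060127035425995 0.030617314800161992
[ 0.21627461 -0.53247858  0.24977317] [[ 9.265e-01  3.763e-01 -3.000e-04]
 [ 3.763e-01 -9.265e-01  1.100e-03]
 [ 1.000e-04 -1.100e-03 -1.000e+00]]
```

```bash
python3 -m jog '[60,-60,0,0,0,-10,120,-120,0,0,0,-20,160,-170,0,0,0,-30,210,-220,0,0,0,-40,250,-270,0,0,0,-50,290,-320,0,0,0,-60,330,-370,0,0,0,-67.4,370,-410,0,0,0,-67.4,410,-450,40,0,0,-67.4,410,-450,40,0,0,-67.4]' 0 30
cat >> h.py <<'E'
def delta(x,y,z,yaw):
    "yaw: desired world angle of tool y axis (deg); prints shift/turn in tool axes"
    p,M=tool()
    T=np.array([[np.sin(a:=np.radians(yaw))*-1*-1*0-np.sin(a),0,0]]) if 0 else None
    yv=np.array([np.cos(np.radians(yaw)),np.sin(np.radians(yaw)),0]);zv=np.array([0,0,-1.]);xv=np.cross(yv,zv)
    G=np.c_[xv,yv,zv]
    print("at",p.round(4),"shift mm",(M.T@(np.array([x,y,z])-p)*1000).round(1),"turn",np.degrees(R.from_matrix(M.T@G).as_rotvec()).round(2))
E
sed -i '/ T=np.array/d' h.py
python3 -c "
from h import *
delta(.467,.138,.15,-.5)"
```

```text
clock: 1.45
position: [0.4273, 0.0406, 0.21]
ee_rot: [0.001, 0.71, 0.704, 0.0]
contact_force: [-0.1, -0.7, -0.3]
width: 0.0854
at [0.4273 0.0406 0.21  ] shift mm [97.7 38.9 60.1] turn [0.08 0.01 0.07]
```

```bash
python3 -m jog '[50,20,30,0.1,0,0,98,39,60,0.1,0,0,98,39,60,0.1,0,0,98,39,60,0.1,0,0]'
python3 - <<'E'
from h import *
d=get_image("wrist");cv2.imwrite("pics/w1.png",d["frame"][:,:,::-1])
p,M=tool();print(p,M.round(3))
# project tcp axis points
K=d["camera_matrix"]
for z in(.054,.014):
    print(z,cv2.projectPoints(np.array([[p[0],p[1],z]]),d["rvec"],d["tvec"],K,None)[0].ravel())
E
```

```text
clock: 1.95
position: [0.4664, 0.1358, 0.1502]
ee_rot: [-0.001, 0.71, 0.704, -0.001]
contact_force: [0.3, -1.0, -0.1]
width: 0.0856
[0.46662105 0.13534217 0.1507219 ] [[ 0.009  1.    -0.001]
 [ 1.    -0.009 -0.001]
 [-0.001 -0.001 -1.   ]]
0.054 [322.14827679 213.94625018]
0.014 [322.11203368 196.51480529]
```

View pics/w1.png

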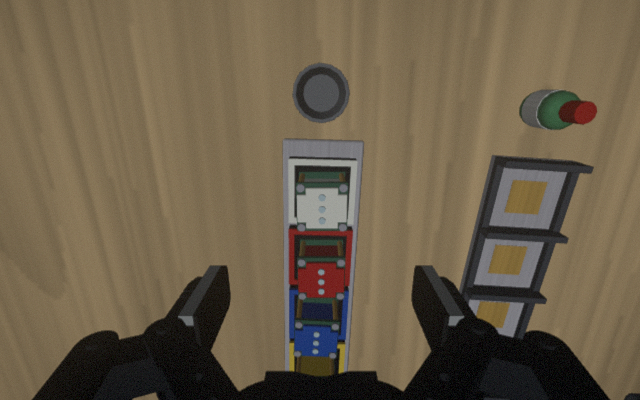

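Run:
```python
from h import *
im=cv2.imread("pics/w1.png");cv2.imwrite("pics/w1c.png",cv2.resize(im[140:300,270:380],None,fx=4,fy=4)[:600])
d=get_image("wrist")
print(proj_inv(d,[(322,209.5)],.054)); delta(.467,.138,.046,-.4)
```

```text
[[0.46687947 0.13817202]]
at [0.4668 0.1351 0.151 ] shift mm [  3.    0.3 105. ] turn [-0.04  0.02 -0.16]
```

View pics/w1c.png

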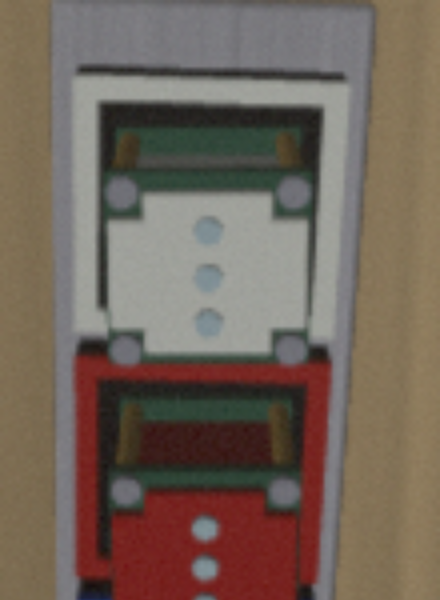

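```bash
python3 -m jog '[3,0.2,40,0,0,0,3,0.2,75,0,0,0,3,0.2,95,0,0,0,3,0.2,105,0,0,0,3,0.2,105,0,0,0]'; python3 -m jog '[0,0,0,0,0,0,0,0,0,0,0,0,0,0,0,0,0,0,0,0,0,0,0,0,0,0,0,0,0,0,0,0,0,0,0,0]' 1 30;python3 - <<'E'
from h import *
d=get_image("wrist");cv2.imwrite("pics/w2.png",d["frame"][:,:,::-1]);print(tool()[0])
E
```

```text
clock: 2.68
position: [0.467, 0.1383, 0.0456]
ee_rot: [-0.0, 0.711, 0.704, -0.001]
contact_force: [-0.1, 0.0, 0.6]
width: 0.0856
clock: 3.42
position: [0.4674, 0.1392, 0.046]
ee_rot: [-0.0, 0.71, 0.704, -0.0]
contact_force: [-1.7, 0.8, 6.0]
width: 0.0378
[0.46735741 0.13921005 0.04603257]
```

View pics/w2.png

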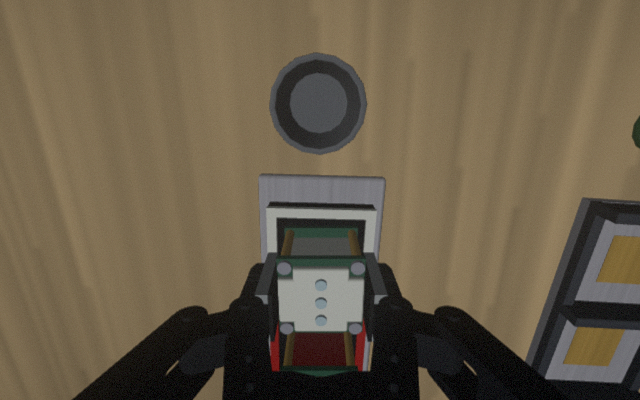

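```bash
python3 -m jog '[0,0,-30,0,0,0,0,0,-70,0,0,0,0,0,-90,0,0,0,0,0,-90,0,0,0]'; python3 -c "
from h import *
delta(.6315,-.055,.135,-4.5)"
```

```text
clock: 3.98
position: [0.4679, 0.1393, 0.1365]
ee_rot: [0.0, 0.71, 0.704, 0.001]
contact_force: [1.1, -0.0, -0.8]
width: 0.0371
at [0.4679 0.1393 0.1365] shift mm [-192.9  165.2    1.7] turn [ 0.1  -0.03  4.02]
```

```bash
python3 -m jog '[-30,26,0,0,0,1,-67,57,0,0,0,2,-105,90,0,0,0,3,-143,122,0,0,0,4,-173,148,0,0,0,4,-193,165,0,0,0,4,-193,165,0,0,0,4,-193,165,0,0,0,4]'
python3 - <<'E'
from h import *
d=get_image("wrist");cv2.imwrite("pics/w3.png",d["frame"][:,:,::-1])
d=get_image("scene");cv2.imwrite("pics/s3.png",cv2.resize(d["frame"][130:330,220:470,::-1],None,fx=3,fy=3))
delta(.6315,-.055,.06,-4.5)
E
```

```text
clock: 4.97
position: [0.6288, -0.0546, 0.1334]
ee_rot: [-0.002, 0.734, 0.679, -0.002]
contact_force: [-0.4, 0.2, -1.7]
width: 0.0375
at [ 0.6291 -0.0542  0.1343] shift mm [-0.6  2.8 74.3] turn [-0.22 -0.02  0.05]
```

View pics/w3.png

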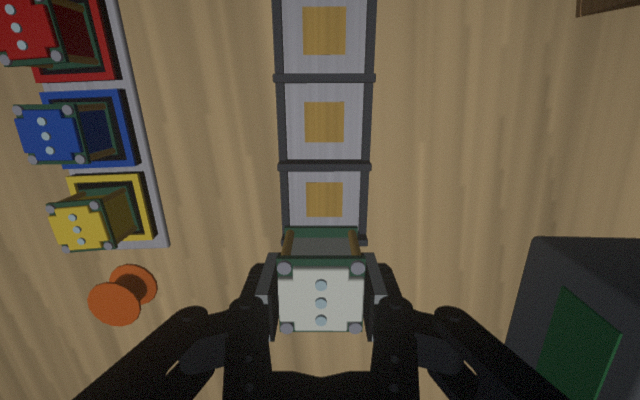

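View pics/s3.png

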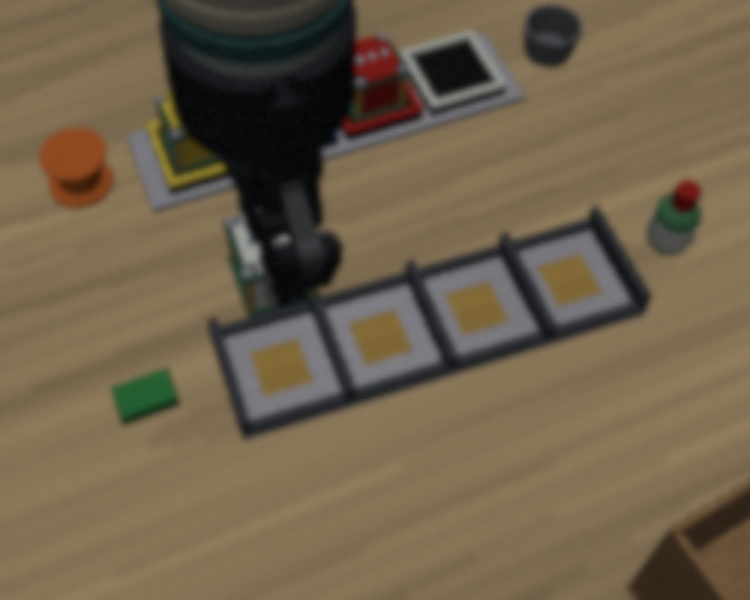

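```bash
python3 - <<'E'
from h import *
d=get_image("wrist")
print(proj_inv(d,[(324,30),(324,121),(324,199)],.006))
E
python3 -m jog '[-0.5,2.5,30,0,0,0,-0.5,2.5,60,0,0,0,-0.5,2.5,74,0,0,0,-0.5,2.5,74,0,0,0,-0.5,2.5,74,0,0,0]'
python3 -c "
from h import *
delta(.6315,-.055,.038,-4.5)"
```

```text
[[ 0.63977467  0.0695486 ]
 [ 0.63522953  0.00806069]
 [ 0.63062582 -0.05421968]]
clock: 5.75
position: [0.6335, -0.056, 0.0622]
ee_rot: [0.0, 0.734, 0.679, 0.0]
contact_force: [-0.6, 0.2, -0.6]
width: 0.0373
at [ 0.6335 -0.056   0.0622] shift mm [ 0.9 -2.1 24.2] turn [0.03 0.03 0.02]
```

```bash
python3 -m jog '[1,-2,10,0,0,0,1,-2,17,0,0,0,1,-2,20,0,0,0,1,-2,21,0,0,0,1,-2,22,0,0,0,1,-2,22,0,0,0,1,-2,22,0,0,0]'
python3 -c "
from h import *
delta(.6315,-.055,.038,-4.5)
d=get_image('scene');cv2.imwrite('pics/s4.png',cv2.resize(d['frame'][200:290,270:400,::-1],None,fx=5,fy=5))"
```

```text
clock: 6.62
position: [0.6308, -0.0549, 0.0391]
ee_rot: [-0.0, 0.734, 0.679, -0.001]
contact_force: [0.5, 0.1, -1.1]
width: 0.0374
at [ 0.6308 -0.0549  0.0391] shift mm [-0.   0.7  1.1] turn [-0.08  0.01  0.  ]
```

View pics/s4.png

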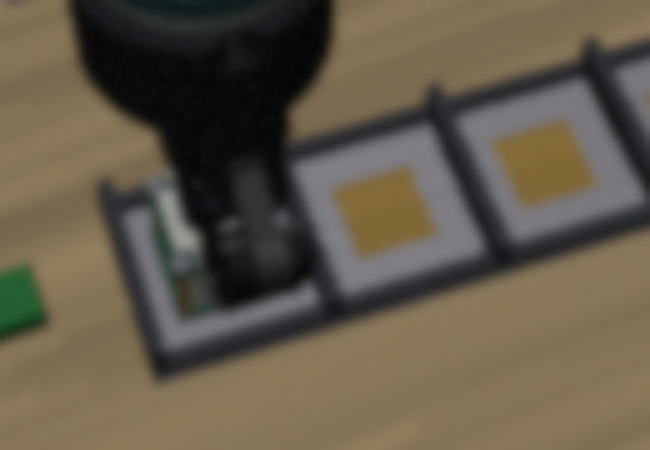

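Module in the rightmost bay, just above the floor. Feel for contact in 0.5 mm steps.

```bash
for i in 1; do :; done; python3 -m jog '[0,0,0.5,0,0,0,0,0,1,0,0,0,0,0,1,0,0,0,0,0,1,0,0,0]'
```

```text
clock: 7.18
position: [0.6307, -0.0549, 0.0381]
ee_rot: [-0.001, 0.734, 0.679, -0.001]
contact_force: [-0.0, 0.7, -0.9]
width: 0.0377
```

```bash
python3 -m jog '[0,0,0.5,0,0,0,0,0,1,0,0,0,0,0,1,0,0,0,0,0,1,0,0,0]'
```

```text
clock: 7.68
position: [0.6306, -0.0549, 0.038]
ee_rot: [-0.0, 0.734, 0.679, -0.001]
contact_force: [-2.0, 0.4, 6.2]
width: 0.0377
```

```bash
python3 -m jog '[0,0,-0.5,0,0,0,0,0,-0.5,0,0,0,0,0,-0.5,0,0,0,0,0,-0.5,0,0,0,0,0,-0.5,0,0,0,0,0,-0.5,0,0,0,0,0,-30,0,0,0,0,0,-70,0,0,0,0,0,-100,0,0,0,0,0,-100,0,0,0]' 0
python3 - <<'E'
from h import *
d=get_image("wrist");cv2.imwrite("pics/w5.png",d["frame"][:,:,::-1])
delta(.4668,.0768,.13,-0.7)
E
```

```text
clock: 8.93
position: [0.6326, -0.0552, 0.1399]
ee_rot: [0.002, 0.734, 0.679, 0.001]
contact_force: [-0.4, -0.4, 1.0]
width: 0.0855
at [ 0.6313 -0.055   0.138 ] shift mm [ 118.5 -174.3    7.8] turn [ 0.03  0.03 -3.79]
```

View pics/w5.png

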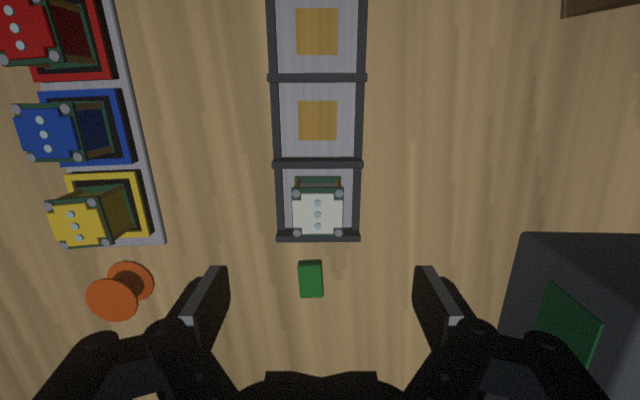

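White stands upright at (318,213) in the rightmost bay. Next is red.

```bash
python3 -m jog '[20,-29,2,0,0,-1,47,-69,4,0,0,-2,74,-109,6,0,0,-3,98,-145,8,0,0,-3.8,113,-167,8,0,0,-3.8,118,-174,8,0,0,-3.8,118,-174,8,0,0,-3.8,118,-174,8,0,0,-3.8]'
python3 - <<'E'
from h import *
d=get_image("wrist");cv2.imwrite("pics/w6.png",cv2.resize(d["frame"][150:330,250:390,::-1],None,fx=3.2,fy=3.2))
for z in (1,2): delta(.4668,.0768,.046,-0.7)
E
```

```text
clock: 9.98
position: [0.4682, 0.0758, 0.1294]
ee_rot: [0.0, 0.712, 0.703, -0.0]
contact_force: [-0.1, -0.1, -0.2]
width: 0.0856
at [0.468  0.0758 0.1293] shift mm [ 1.  -1.2 83.3] turn [-0.03  0.02 -0.04]
at [0.468  0.0758 0.1293] shift mm [ 1.  -1.2 83.3] turn [-0.03  0.02 -0.04]
```

View pics/w6.png

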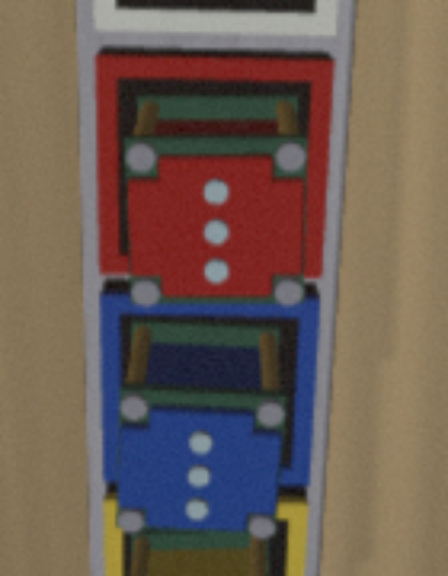

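```bash
python3 -c "
from h import *
print(proj_inv(get_image('wrist'),[(317.7,222.4)],.054))"; python3 -m jog '[1,-1.2,30,0,0,0,1,-1.2,60,0,0,0,1,-1.2,78,0,0,0,1,-1.2,83,0,0,0,1,-1.2,83,0,0,0]'; python3 -m jog '[0,0,0,0,0,0,0,0,0,0,0,0,0,0,0,0,0,0,0,0,0,0,0,0,0,0,0,0,0,0,0,0,0,0,0,0]' 1 30
```

```text
[[0.46546006 0.07759745]]
clock: 10.7
position: [0.4658, 0.0772, 0.0463]
ee_rot: [-0.001, 0.712, 0.703, -0.001]
contact_force: [-0.1, 0.3, 0.8]
width: 0.0857
clock: 11.45
position: [0.4658, 0.0774, 0.0469]
ee_rot: [-0.0, 0.711, 0.703, -0.0]
contact_force: [-0.2, -0.7, 5.7]
width: 0.0375
```

```bash
python3 -m jog '[0,0,-30,0,0,0,0,0,-70,0,0,0,0,0,-85,0,0,0,0,0,-85,0,0,0]'; python3 -c "
from h import *
delta(.636,.0073,.130,-4.5)
d=get_image('wrist');cv2.imwrite('pics/w7.png',d['frame'][:,:,::-1])"
```

```text
clock: 11.95
position: [0.466, 0.0775, 0.1321]
ee_rot: [0.0, 0.711, 0.703, 0.0]
contact_force: [-1.0, 0.3, -1.8]
width: 0.0375
at [0.466  0.0775 0.1321] shift mm [-68.1 170.9   2.2] turn [ 0.04 -0.    3.81]
```

View pics/w7.png

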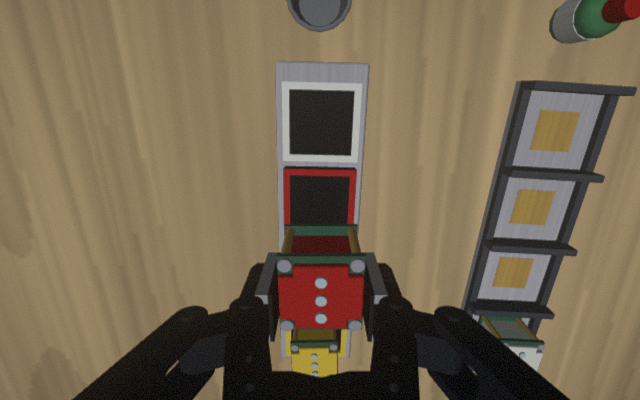

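```bash
python3 -m jog '[-12,30,0,0,0,1,-28,70,0,0,0,2,-44,110,0,0,0,3,-58,146,0,0,0,3.8,-66,165,0,0,0,3.8,-68,171,2,0,0,3.8,-68,171,2,0,0,3.8,-68,171,2,0,0,3.8]'
python3 - <<'E'
from h import *
d=get_image("wrist");cv2.imwrite("pics/w8.png",d["frame"][:,:,::-1])
delta(.636,.0073,.040,-4.5)
E
```

```text
clock: 13.0
position: [0.6342, 0.0079, 0.1285]
ee_rot: [-0.001, 0.734, 0.679, -0.001]
contact_force: [1.2, 0.3, -1.7]
width: 0.0377
at [0.6344 0.0079 0.1288] shift mm [-0.5  1.9 88.8] turn [-0.17  0.    0.03]
```

View pics/w8.png

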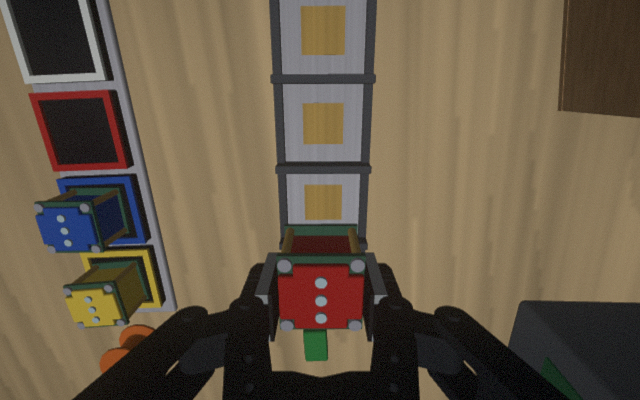

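```bash
python3 -m jog '[-0.5,1.5,30,0,0,0,-0.5,1.5,60,0,0,0,-0.5,1.5,78,0,0,0,-0.5,1.5,86,0,0,0,-0.5,1.5,88,0,0,0,-0.5,1.5,88,0,0,0,-0.5,1.5,88,0,0,0]';python3 -c "
from h import *
delta(.636,.0073,.0388,-4.5)"
```

```text
clock: 13.92
position: [0.6375, 0.0067, 0.0419]
ee_rot: [0.0, 0.734, 0.679, -0.0]
contact_force: [0.3, 0.4, -1.0]
width: 0.0373
at [0.6375 0.0067 0.0419] shift mm [ 0.5 -1.6  3.1] turn [0.01 0.01 0.01]
```

```bash
python3 -m jog '[0.5,-1.5,1,0,0,0,0.5,-1.5,2,0,0,0,0.5,-1.5,2.5,0,0,0,0.5,-1.5,2.5,0,0,0]'
```

```text
clock: 14.42
position: [0.6353, 0.0074, 0.039]
ee_rot: [-0.001, 0.734, 0.679, -0.001]
contact_force: [-0.8, 0.9, 4.2]
width: 0.0376
```

```bash
python3 -m jog '[0,0,0.5,0,0,0,0,0,1,0,0,0,0,0,1,0,0,0,0,0,1,0,0,0]'
```

```text
clock: 14.92
position: [0.6353, 0.0074, 0.039]
ee_rot: [-0.0, 0.734, 0.679, -0.001]
contact_force: [-4.0, 0.3, 10.0]
width: 0.0371
```

Contact confirmed (10 N, and z no longer changes). Release and back off.

```bash
python3 -m jog '[0,0,-0.8,0,0,0,0,0,-0.8,0,0,0,0,0,-0.8,0,0,0,0,0,-0.8,0,0,0,0,0,-0.8,0,0,0,0,0,-0.8,0,0,0,0,0,-30,0,0,0,0,0,-70,0,0,0,0,0,-100,0,0,0,0,0,-100,0,0,0]' 0
python3 - <<'E'
from h import *
d=get_image("wrist");cv2.imwrite("pics/w9.png",d["frame"][:,:,::-1])
delta(.462,.0167,.13,-3.9)
E
```

```text
clock: 16.18
position: [0.6374, 0.0072, 0.1404]
ee_rot: [0.002, 0.734, 0.679, 0.001]
contact_force: [0.1, 0.5, -0.8]
width: 0.0852
at [0.6361 0.0073 0.1385] shift mm [  -4.3 -174.3    8.3] turn [ 0.04  0.02 -0.59]
```

View pics/w9.png

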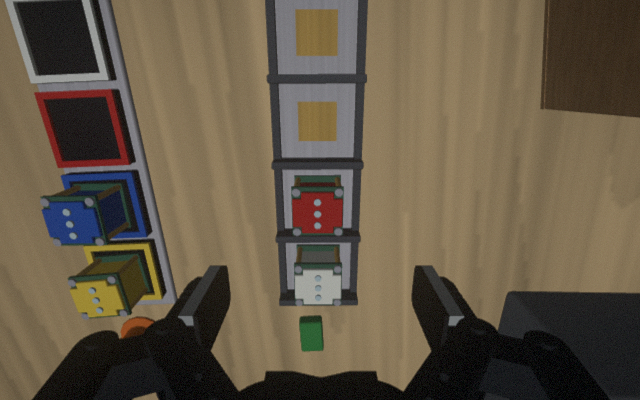

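Red stands at (317,213), white at (318,285), both upright and in order. Next is blue.

```bash
python3 -m jog '[-1,-29,2,0,0,-0.3,-2,-69,4,0,0,-0.6,-3,-109,6,0,0,-0.6,-4,-145,8,0,0,-0.6,-4,-167,8,0,0,-0.6,-4,-174,8,0,0,-0.6,-4,-174,8,0,0,-0.6,-4,-174,8,0,0,-0.6]'
python3 - <<'E'
from h import *
d=get_image("wrist");cv2.imwrite("pics/w10.png",cv2.resize(d["frame"][150:330,250:390,::-1],None,fx=3.2,fy=3.2))
delta(.462,.0167,.046,-3.9)
E
```

```text
clock: 17.23
position: [0.463, 0.0168, 0.1296]
ee_rot: [-0.0, 0.731, 0.683, -0.0]
contact_force: [-0.6, -0.7, -0.6]
width: 0.0854
at [0.4629 0.0168 0.1297] shift mm [-0.2 -0.8 83.7] turn [-0.06  0.01  0.  ]
```

View pics/w10.png

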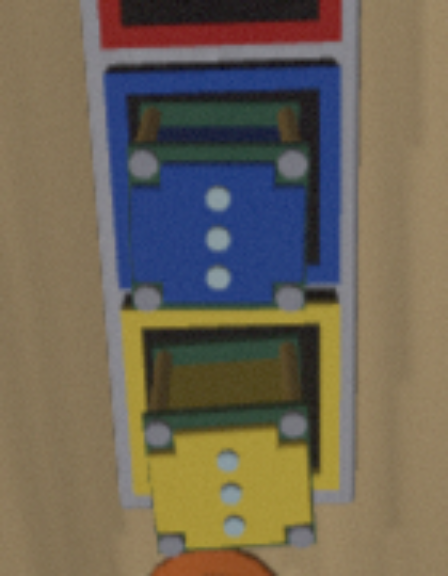

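Blue is square to the jaws (dot column at crop column 217), so I can descend.

```bash
python3 -m jog '[0,-1,30,0,0,0,0,-1,60,0,0,0,0,-1,78,0,0,0,0,-1,83.5,0,0,0,0,-1,83.5,0,0,0]'; python3 -m jog '[0,0,0,0,0,0,0,0,0,0,0,0,0,0,0,0,0,0,0,0,0,0,0,0,0,0,0,0,0,0,0,0,0,0,0,0]' 1 30
```

```text
clock: 17.9
position: [0.4612, 0.017, 0.0462]
ee_rot: [-0.001, 0.731, 0.683, -0.001]
contact_force: [0.5, 0.5, 0.5]
width: 0.0852
clock: 18.65
position: [0.4612, 0.017, 0.0469]
ee_rot: [-0.0, 0.731, 0.683, -0.0]
contact_force: [-0.8, 0.3, 5.8]
width: 0.037
```

```bash
python3 -m jog '[0,0,-30,0,0,0,0,0,-70,0,0,0,0,0,-85,0,0,0,0,0,-85,0,0,0]'; python3 -c "
from h import *
delta(.6408,.0693,.130,-4.5)
d=get_image('wrist');cv2.imwrite('pics/w11.png',d['frame'][:,:,::-1])"
```

```text
clock: 19.15
position: [0.4613, 0.017, 0.1321]
ee_rot: [0.0, 0.731, 0.683, 0.0]
contact_force: [0.2, -0.0, -1.1]
width: 0.0374
at [0.4613 0.017  0.1321] shift mm [ 64.3 175.5   2.2] turn [0.04 0.02 0.61]
```

View pics/w11.png

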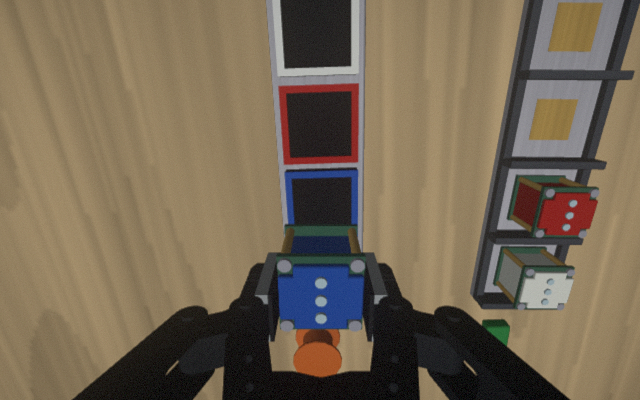

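```bash
python3 -m jog '[11,30,0,0,0,0.3,26,70,0,0,0,0.6,41,111,0,0,0,0.6,54,147,0,0,0,0.6,62,169,0,0,0,0.6,64,176,1,0,0,0.6,64,176,1,0,0,0.6,64,176,1,0,0,0.6]'
python3 - <<'E'
from h import *
d=get_image("wrist");cv2.imwrite("pics/w12.png",d["frame"][:,:,::-1])
delta(.6408,.0693,.042,-4.5)
E
```

```text
clock: 20.2
position: [0.6393, 0.0687, 0.1295]
ee_rot: [-0.001, 0.734, 0.679, -0.001]
contact_force: [-0.6, 0.0, -0.6]
width: 0.0373
at [0.6395 0.0687 0.1298] shift mm [ 0.8  1.6 87.8] turn [-0.18  0.03 -0.01]
```

View pics/w12.png

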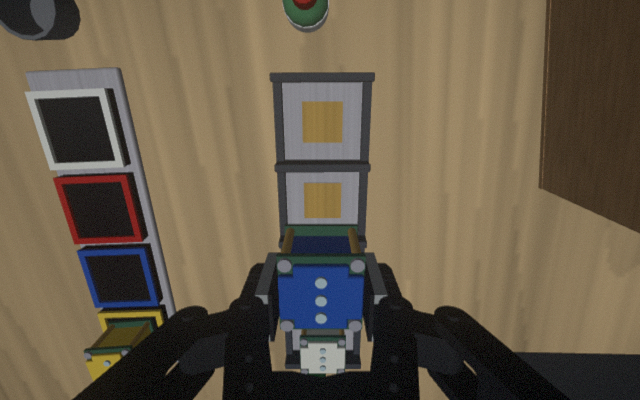

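Blue is over the second bay from the left, whose square shows at (323,200).

```bash
python3 -m jog '[0.5,0.5,30,0,0,0,0.5,0.5,60,0,0,0,0.5,0.5,78,0,0,0,0.5,0.5,85,0,0,0,0.5,0.5,87,0,0,0,0.5,0.5,87,0,0,0,0.5,0.5,87,0,0,0]'
```

```text
clock: 21.12
position: [0.6417, 0.0694, 0.0439]
ee_rot: [0.0, 0.734, 0.679, -0.0]
contact_force: [0.2, 0.1, -2.1]
width: 0.0375
```

```bash
python3 -m jog '[0,0,1,0,0,0,0,0,2,0,0,0,0,0,2.5,0,0,0,0,0,2.5,0,0,0]'; python3 -c "
from h import *
delta(.6408,.0693,.039,-4.5)"
```

```text
clock: 21.62
position: [0.6411, 0.0694, 0.0404]
ee_rot: [-0.001, 0.734, 0.679, -0.001]
contact_force: [0.1, -1.0, -0.8]
width: 0.0375
at [0.6411 0.0694 0.0404] shift mm [-0.1 -0.3  1.4] turn [-0.11  0.01  0.  ]
```

```bash
python3 -m jog '[0,0,0.5,0,0,0,0,0,1,0,0,0,0,0,1.5,0,0,0,0,0,1.5,0,0,0,0,0,1.5,0,0,0]'
```

```text
clock: 22.25
position: [0.6411, 0.0694, 0.039]
ee_rot: [-0.001, 0.734, 0.679, -0.001]
contact_force: [-0.6, 1.2, -0.9]
width: 0.0372
```

```bash
python3 -m jog '[0,0,0.3,0,0,0,0,0,0.6,0,0,0,0,0,0.6,0,0,0,0,0,0.6,0,0,0]'
```

```text
clock: 22.75
position: [0.6411, 0.0694, 0.039]
ee_rot: [-0.0, 0.734, 0.679, -0.001]
contact_force: [-2.3, 0.2, 5.8]
width: 0.0378
```

```bash
python3 -m jog '[0,0,-0.5,0,0,0,0,0,-0.5,0,0,0,0,0,-0.5,0,0,0,0,0,-0.5,0,0,0,0,0,-0.5,0,0,0,0,0,-0.5,0,0,0,0,0,-30,0,0,0,0,0,-70,0,0,0,0,0,-100,0,0,0,0,0,-100,0,0,0]' 0
python3 - <<'E'
from h import *
d=get_image("wrist");cv2.imwrite("pics/w13.png",d["frame"][:,:,::-1])
delta(.4603,-.0474,.13,1)
E
```

```text
clock: 24.0
position: [0.6431, 0.0694, 0.1413]
ee_rot: [0.002, 0.734, 0.679, 0.002]
contact_force: [1.4, -0.1, 0.2]
width: 0.0857
at [0.6418 0.0694 0.1394] shift mm [-130.7 -171.8    9.3] turn [ 0.04  0.   -5.5 ]
```

View pics/w13.png

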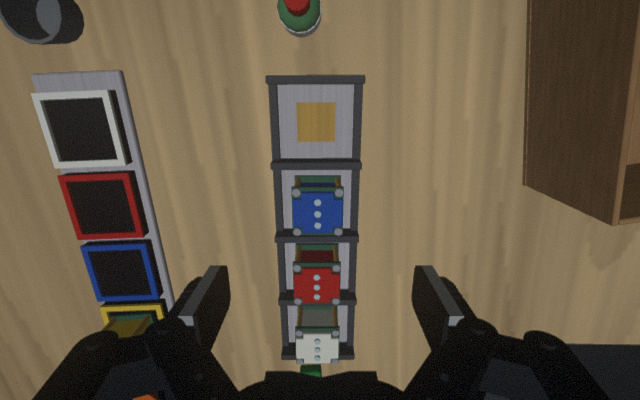

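Blue (318,213), red (318,287) and white (317,347) are all upright. Yellow is last.

```bash
python3 -m jog '[-22,-29,2,0,0,-1.5,-52,-69,4,0,0,-3,-83,-109,6,0,0,-4,-110,-145,8,0,0,-5.5,-125,-165,9,0,0,-5.5,-131,-172,9,0,0,-5.5,-131,-172,9,0,0,-5.5,-131,-172,9,0,0,-5.5]'
python3 - <<'E'
from h import *
d=get_image("wrist");cv2.imwrite("pics/w14.png",cv2.resize(d["frame"][150:330,250:390,::-1],None,fx=3.2,fy=3.2))
delta(.4603,-.0474,.046,1)
E
```

```text
clock: 25.05
position: [0.4606, -0.0474, 0.1296]
ee_rot: [-0.0, 0.701, 0.713, -0.0]
contact_force: [-0.1, -1.0, 0.4]
width: 0.0856
at [ 0.4606 -0.0474  0.1296] shift mm [-0.  -0.2 83.6] turn [-0.06 -0.01  0.04]
```

View pics/w14.png

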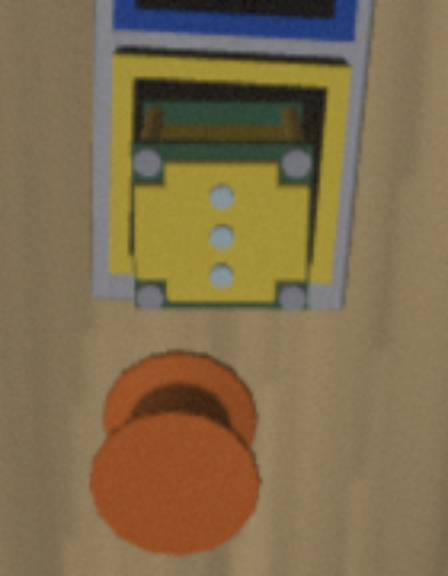

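```bash
python3 -m jog '[0,-0.2,30,0,0,0,0,-0.2,60,0,0,0,0,-0.2,78,0,0,0,0,-0.2,83.5,0,0,0,0,-0.2,83.5,0,0,0]'; python3 -m jog '[0,0,0,0,0,0,0,0,0,0,0,0,0,0,0,0,0,0,0,0,0,0,0,0,0,0,0,0,0,0,0,0,0,0,0,0]' 1 30
```

```text
clock: 25.72
position: [0.4597, -0.0475, 0.0461]
ee_rot: [-0.001, 0.701, 0.713, -0.001]
contact_force: [0.4, 0.2, -0.3]
width: 0.0856
clock: 26.48
position: [0.4596, -0.0478, 0.0468]
ee_rot: [-0.0, 0.701, 0.713, -0.0]
contact_force: [-1.2, 0.7, 5.5]
width: 0.0372
```

```bash
python3 -m jog '[0,0,-30,0,0,0,0,0,-70,0,0,0,0,0,-85,0,0,0,0,0,-85,0,0,0]'; python3 -c "
from h import *
delta(.6457,.1307,.130,-4.5)
d=get_image('wrist');cv2.imwrite('pics/w15.png',d['frame'][:,:,::-1])"
```

```text
clock: 26.98
position: [0.4599, -0.0479, 0.1321]
ee_rot: [0.001, 0.701, 0.713, 0.0]
contact_force: [-0.7, 1.2, -1.4]
width: 0.0374
at [ 0.4599 -0.0479  0.1321] shift mm [175.3 188.8   2.1] turn [0.05 0.04 5.5 ]
```

View pics/w15.png

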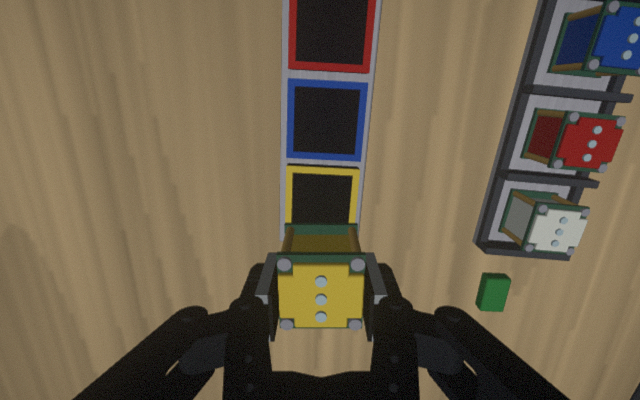

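```bash
python3 -m jog '[27,29,0,0,0,1.5,65,70,0,0,0,3,104,112,0,0,0,4.5,140,151,0,0,0,5.5,163,176,0,0,0,5.5,172,186,1,0,0,5.5,175,189,1,0,0,5.5,175,189,1,0,0,5.5,175,189,1,0,0,5.5]'
python3 - <<'E'
from h import *
d=get_image("wrist");cv2.imwrite("pics/w16.png",d["frame"][:,:,::-1])
delta(.6457,.1307,.042,-4.5)
E
```

```text
clock: 28.15
position: [0.6444, 0.1296, 0.13]
ee_rot: [-0.001, 0.735, 0.678, -0.001]
contact_force: [0.6, 0.8, -1.2]
width: 0.0373
at [0.6446 0.1297 0.1302] shift mm [ 1.2  1.2 88.2] turn [-0.11  0.03 -0.05]
```

View pics/w16.png

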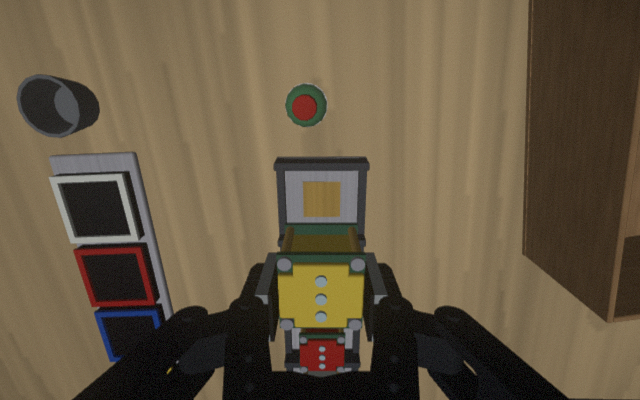

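```bash
python3 - <<'E'
from h import *
d=get_image("top");print(proj_inv(d,[(197,160)],0.0),proj_inv(d,[(190,150)],0.06))
d=get_image("wrist");print("w",proj_inv(d,[(305,105)],0.0),proj_inv(d,[(305,107)],0.06),-cv2.Rodrigues(d["rvec"])[0].T@np.ravel(d["tvec"]))
E
python3 -m jog '[1,0.5,30,0,0,0,1,0.5,60,0,0,0,1,0.5,78,0,0,0,1,0.5,85,0,0,0,1,0.5,87,0,0,0,1,0.5,87,0,0,0,1,0.5,87,0,0,0]'
```

```text
[[0.63796447 0.20711852]] [[0.63881143 0.20253159]]
w [[0.63788612 0.20459141]] [[0.64094778 0.20607515]] [0.65122044 0.21546213 0.25269301]
clock: 29.18
position: [0.6463, 0.1316, 0.0438]
ee_rot: [-0.0, 0.734, 0.679, 0.0]
contact_force: [-0.9, 0.2, -1.2]
width: 0.0373
```

```bash
python3 -m jog '[0,0,1.5,0,0,0,0,0,3,0,0,0,0,0,4,0,0,0,0,0,4,0,0,0]'
```

```text
clock: 29.68
position: [0.6456, 0.1315, 0.0389]
ee_rot: [-0.001, 0.734, 0.679, -0.001]
contact_force: [-0.7, -0.3, 0.3]
width: 0.038
```

```bash
python3 -m jog '[0,0,0.4,0,0,0,0,0,0.8,0,0,0,0,0,0.8,0,0,0,0,0,0.8,0,0,0]'
```

```text
clock: 30.18
position: [0.6456, 0.1315, 0.0389]
ee_rot: [-0.0, 0.734, 0.679, -0.001]
contact_force: [-2.6, 0.2, 5.3]
width: 0.0376
```

Contact at 5 N. Release, back off and move well clear.

```bash
python3 -m jog '[0,0,-0.5,0,0,0,0,0,-0.5,0,0,0,0,0,-0.5,0,0,0,0,0,-0.5,0,0,0,0,0,-0.5,0,0,0,0,0,-0.5,0,0,0,0,0,-30,0,0,0,0,0,-70,0,0,0,0,0,-120,0,0,0,0,0,-150,0,0,0]' 0;  python3 -m jog '[-40,-20,-40,0,0,0,-90,-70,-50,0,0,0,-140,-120,-50,0,0,0,-190,-170,-50,0,0,0,-240,-210,-50,0,0,0,-290,-240,-50,0,0,0,-330,-250,-50,0,0,0,-340,-250,-50,0,0,0,-340,-250,-50,0,0,0,-340,-250,-50,0,0,0]'
python3 - <<'E'
from h import *
d=get_image("top");cv2.imwrite("pics/t20.png",cv2.resize(d["frame"][110:300,160:420,::-1],None,fx=3,fy=3,interpolation=2))
d=get_image("scene");cv2.imwrite("pics/s20.png",cv2.resize(d["frame"][120:290,230:470,::-1],None,fx=3.2,fy=3.2,interpolation=2))
E
```

```text
clock: 31.42
position: [0.6468, 0.1317, 0.191]
ee_rot: [0.001, 0.734, 0.679, 0.001]
contact_force: [-0.3, 0.5, 0.2]
width: 0.0852
clock: 32.67
position: [0.3706, -0.1867, 0.2385]
ee_rot: [-0.001, 0.734, 0.679, -0.0]
contact_force: [-0.5, 0.4, 0.0]
width: 0.0854
```

View pics/t20.png

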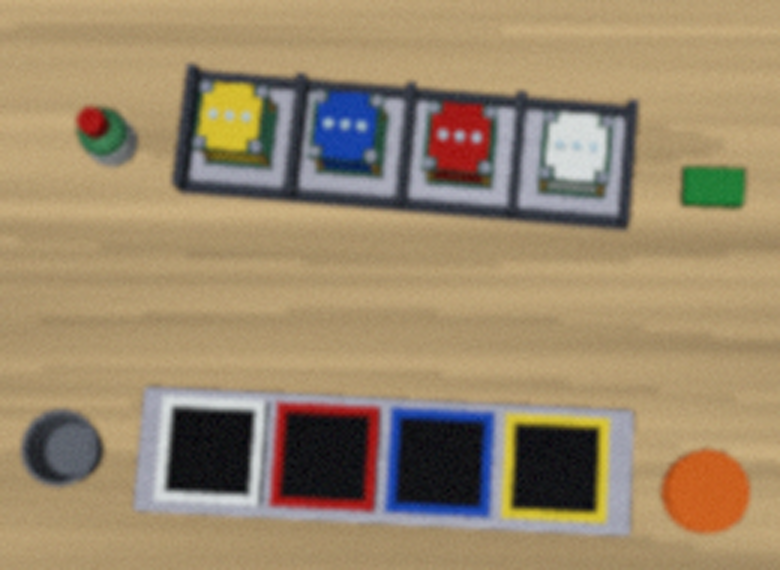

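View pics/s20.png

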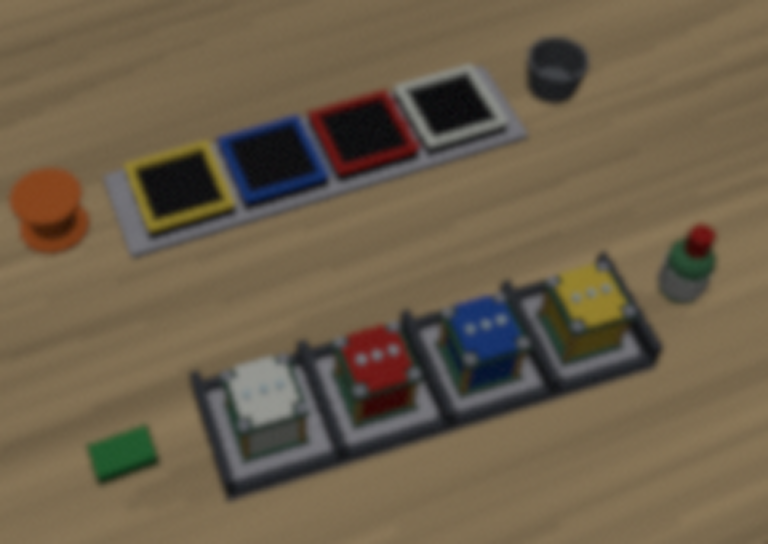

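The top view shows yellow (232,117), blue (344,126), red (460,137) and white (577,147), all upright and one per bay. The docks are empty and the arm is clear.

```bash
python3 -c "
from rig import *
print(sign_off())"
```

```text
the job is handed in; nothing more can be done
None
```

I moved all four modules from the docks into the rack in reverse order. The bays now hold, left to right, yellow, blue, red and white; the docks held white, red, blue and yellow.

- **Set-down:** I lowered each one in small steps until I felt light contact, about 5–10 N at the wrist, then released it and backed off. Nothing was dropped or rammed.
- **Final checks:** The top and scene views show one module per bay, upright and clear of the dividers. The docks are empty, and the neighbouring objects look undisturbed. The gripper is open and well away.
- **Time:** The job took about 33 s of the 90 s allowed.
- **Disagreements:** No check failed. The measured tool position wandered 1–2 mm around its target, well inside the bays' clearance of about 9 mm a side.

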